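Snap a sensor case shut in the closing pliers

ROBOT

A 7-joint arm with a two-finger parallel gripper is mounted at the origin on the work surface. World frame = base frame: x ahead of the robot, y to its left, z up, the work surface at z = 0. Lengths are in m, angles in rad, forces in N, time in s.
With the tool pointing down it reaches from about 0.425 to 0.925 m from the base axis. Payload 6.8 kg.
Tool frame: the origin (TCP) lies midway between the tips of the shut fingers; the grasp point (between the pads) lies 19 mm behind it (grip_point_offset is the distance from the TCP to the grasp point, in m); y points along the fingers, x is the direction in which the jaws open and shut, and the axes are right-handed (so a half turn about y gives the same grasp; the last joint's range is limited). The gripper opens to 85 mm and grips with 20 to 120 N. Pads are 22 mm wide; open, the fingers measure 114 mm over their backs; the gripper's body (76 mm by 85 mm) begins 54 mm behind the grasp point. The pads swing forward as they close: fully open they stand 13 mm farther back than shut.
Start: joints at [-1.343, 0.477, 0.022, 1.555, -0.011, 1.109, -0.083], TCP at [0.222, 0.637, 0.231] pointing down, gripper open.
Joint ranges: [-2.96, 2.96], [-0.34, 2.1], [-1.41, 1.46], [0.24, 2.44], [-1.37, 4.51], [0.17, 1.92], [-2.96, 2.96]. Speed limits (rad/s): [2.39, 2.39, 3.14, 3.14, 3.14, 3.14, 3.14].

INTERFACE

Orientations are given as a unit quaternion [w, x, y, z].
In Python, from station import get_obs, read_camera, hand_in, grip_point_offset gives the robot as it stands.
- The arm moves only by the tool play_rows, never from a script. Its argument "increments" is a list of rows, each a list of 2 entries, a list of its own where there are three numbers: the shift along the tool's x, y, z in m, then the turn, a rotation vector about the tool's x, y, z in degrees. In form: [[[tx, ty, tz], [ax, ay, az]], ...]. A call has 1 to 20 rows; each row shifts and turns the commanded pose from where the row before left it, along the tool's axes as they then stand; what a row does not reach is not made up. A row lasts 1/12 s, in which the tool goes at most 41.7 mm and 7.16 degrees, less where a joint would pass 70% of its speed; a pose out of reach is approached as far as the arm can. A call with a gripper value outside its range is refused whole. "gripper" is the finger opening in m, from 0 to 0.0854, set as the call begins (left out, the last holds). The fingers move at their own pace and stop on an object; "grip_force" is the grip in N (left out, the last holds). Time passes only in rows, so rows that do not move let the fingers close. It gives the time, the measured TCP pose, the force and the opening at its end, in the units of the state.
- get_obs(): the state, without advancing time (a new reading comes with each control period).
- read_camera(name): name is "side" or "top"; returns a dict with "color" (420x560x3 uint8, red, green, blue), "range_z" (420x560 float32, m along the optical axis (not along the pixel's ray), 0 where there is no reading), "intrinsics" (3x3 intrinsics, pixels), "R" (3x3) and "t" (3): a world point X has camera coordinates R X + t. Camera axes: x right, y down, z forward; pixel columns grow to the right and rows downward; lengths in m; the calibration is good to about 2 mm. A picture is of the moment at which its call begins.
- hand_in(): hands the job in, once; it reports no verdict.
The state is a dict: "t": time; "q": joint angles; "joint_vel": joint speeds; "joint_torque": joint torques, N m; "eef_pos": TCP position; "tool_rot": TCP orientation; "contact_force": force on the tool from outside, world axes, zero at the start; "torque": the same for the moment, N m; "gripper_width": opening from 0.0 (shut) to 1.0 (fully open).
Only numpy, scipy, OpenCV 4.12 (cv2) and the standard library are available. Lean on these libraries where they do the work, as an engineer would, in place of code of your own. Each camera call takes 0.05 s, during which the arm holds its last target. There are 200 camera calls.

TASK

Stand the open snap-fit case in the nest between the jaws of the bench-mounted closing pliers, its cover facing one of the jaws. Then squeeze the two handles together gently until the cover clicks home, without crushing the case, and let the handles spring open again, leaving the closed case standing in the nest. Close the cover only with the pliers, not with the fingers, and leave everything else on the bench where it is.

Things in the scene. Friction and masses are not known exactly. Their poses are not given: they have to be found in the camera images.
- case: White plastic case standing on the bench, the only tall one: its shell is 34 mm wide (x), 22 thick (y -17 to +5 mm), 85 tall (z). Origin: centre of the underside of the open case (y -17 to +17 mm; cover on +y). About 110 g (varies). Pick it from above by the shell's narrow sides (34 mm apart along x) in its top 25 mm, to stay above the jaws; pinching along y pushes the cover.
- cover (a joint): How far the cover is pushed into the shell along the case's -y: 0 open, 0.006 m fully home (case then 28 mm thick). Resistance grows to about 30 N on the cover at some 2 mm, then gives; past 5 mm the cover pulls itself home and stays latched. Left short of that it springs back out.
- cover_face (a point): Centre of the cover's outer face, 42.5 mm above the case's underside. The cover (body cover) is a grey plate 28 mm wide, 77 tall, 6 thick, set in 3 mm from the shell's narrow sides and 4 mm from its top and bottom.
- pliers: Steel pliers on a fixed foot plate 12 mm thick (x -37 to +97 mm, y +-42 mm): two level handles, mid-height 45 mm above the bench, hinged on an upright pin (22 mm thick, top 58 mm above the bench), reaching past the nest. Origin on the bench under the nest; x points from the handle ends to the pin (pin at x +65 mm), the jaws close along y, z up.
- nest (a point): Centre of the nest floor, 12 mm above the bench, axes as the pliers. The case stands centred here, its y along the nest's y, either way round. Two 10 mm high stops 39 mm apart keep it along x (2.5 mm play each side). The jaw pads (26 mm long, 33 to 57 mm above the bench, the handles' highest part) are set 42 to 47 mm apart when open (unknown setting): 4 mm or more play each side of the case.
- handle_left (a joint): Angle about the pin of the handle on the pliers' +y side: 0 sprung open, grows as squeezed inwards, 0.11 to 0.15 rad (by the jaw setting) when both jaws press a closed case. A spring opens it (2 to 3 N at the grip). The handles move independently and the case slides between them, so one may go further than the other.
- handle_right (a joint): The same for the handle on the -y side.
- grip_left (a point): Centre of the +y handle's black rubber grip: a bar 66 mm long, 9 thick, 16 high, 75 mm from the nest centre, 45 mm above the bench, free below. They measure 61 mm over the outsides when open, 20 to 31 (by the jaw setting) with the case shut. About 14 N on each grip from outside clicks the cover (the jaws press 2.15 times harder); over about 27 N crushes the case (60 N at a jaw).
- grip_right (a point): The same for the -y handle.
- spool: Bystander: aluminium solder spool, 54 mm across, 37 mm tall, upright; origin under its centre.
- jar: Bystander: amber glass jar, 38 mm across, 45 mm tall; origin under its centre.
- screwdriver: Bystander: black screwdriver lying on the bench near the robot; origin under its middle.
- closed_case: Bystander: small finished case lying flat, 48 x 34 x 27 mm; origin under its centre.
- multimeter: Bystander: black hand multimeter, 160 x 78 x 36 mm, lying flat; origin under its centre.
- tape: Bystander: roll of black tape, 68 mm across, 24 mm tall, lying flat; origin under its centre.
- parts_tray: Bystander: black divided parts tray, 140 x 100 x 35 mm; origin under its centre.
Not all that is in view belongs to the job. What is shaped like the pliers but yellow is not meant.

How it is judged:
On the way, in this order (a step that is already met when the one before it is completed fails the run):
1. the case stands in the nest between the jaws, cover still open (x of case in the frame of nest between -0.005 and 0.005 m and y of case in the frame of nest between -0.012 and 0.012 m and z of case in the frame of nest between -0.003 and 0.003 m and angle between case's own z axis and vertical below 0.1 rad and angle between the y axis of case and the y axis of nest, either way round below 0.17 rad and value of joint cover below 0.002 m and linear speed of case below 0.02 m/s), for 0.2 s.
2. the cover is clicked home by the pliers' jaws, in the nest (x of case in the frame of nest between -0.005 and 0.005 m and y of case in the frame of nest between -0.012 and 0.012 m and z of case in the frame of nest between -0.003 and 0.003 m and angle between case's own z axis and vertical below 0.1 rad and angle between the y axis of case and the y axis of nest, either way round below 0.17 rad and value of joint cover above 0.0054 m and value of joint any of handle_left, handle_right above 0.06 rad), for 0.1 s.
At the end, for the whole second after the job is handed in: The case stands at rest on the nest floor (within 5 mm along the nest's x, 12 mm along its y, 3 mm in height, upright within 0.10 rad and square to the jaws within 0.17 rad), its cover latched home (pushed in more than 5.4 mm), and both handles are sprung open (under 0.02 rad) (x of case in the frame of nest between -0.005 and 0.005 m and y of case in the frame of nest between -0.012 and 0.012 m and z of case in the frame of nest between -0.003 and 0.003 m and angle between case's own z axis and vertical below 0.1 rad and angle between the y axis of case and the y axis of nest, either way round below 0.17 rad and value of joint cover above 0.0054 m and value of joint each of handle_left, handle_right below 0.02 rad and linear speed of case below 0.01 m/s); the robot touches nothing.
It fails at once if a jaw presses the case with more than 60 N (the case is crushed) (contact force between any of handle_left, handle_right and case above 60 N).
It fails at once if the fingers press the cover with more than 10 N (contact force between the fingers and cover above 10 N).
It fails at once if a bystander is moved more than 25 mm (distance of any of spool, jar, screwdriver, closed_case, multimeter, tape, parts_tray from where it was at the start of the episode above 0.025 m).
It also fails if it takes over 58 s, if anything falls off the work surface, if the arm or the gripper's body presses on something with over 40 N, if the wrist force passes 120 N, or if a joint passes its speed limit or range.

## Working session

There is one attempt and no reset: what is moved stays moved. The work goes in short steps, Python scripts to look and compute and a tool call to move; the robot and the scene stay as the last step left them, time stands still between calls to the robot, and variables do not carry over. Pictures are saved under pics/ and viewed, about 8 in all and at most 12, crops included, and the job is handed in when it is done.

Besides the shell and the picture viewer there is one more tool, called after "Call:" by a JSON object that holds its "op" and its "data", one argument or row to a line. play_rows: Moves the arm, as the interface text tells. Its arguments: {"type":"object","properties":{"increments":{"type":"array","items":{"type":"array"}},"gripper":{"type":"number"},"grip_force":{"type":"number"}},"required":["increments"]}

```bash
mkdir -p pics
cat > h.py <<'E'
import numpy as np, cv2
from station import get_obs, read_camera, hand_in, grip_point_offset
def cloud(c):
    K,R,t=c["intrinsics"],c["R"],c["t"]; z=c["range_z"].astype(float)
    v,u=np.mgrid[:z.shape[0],:z.shape[1]]
    P=np.stack([(u-K[0,2])/K[0,0]*z,(v-K[1,2])/K[1,1]*z,z],-1)
    W=(P-t)@R; W[z<=0]=np.nan; return W
def proj(c,X):
    p=c["R"]@np.asarray(X,float)+c["t"]; p=c["intrinsics"]@p; return p[:2]/p[2]
def save(n,img): cv2.imwrite("pics/"+n,cv2.cvtColor(img,cv2.COLOR_RGB2BGR))
E
python3 - <<'E'
from h import *
o=get_obs(); print(o, grip_point_offset if not callable(grip_point_offset) else grip_point_offset())
for n in("top","side"):
    c=read_camera(n); save(n+".png",cv2.resize(c["color"],(800,600),interpolation=cv2.INTER_CUBIC)); np.savez(n+".npz",**c)
    print(n,c["R"].round(3).tolist(),c["t"],-c["R"].T@c["t"],c["intrinsics"].tolist())
E
```

```text
{'t': 0.0, 'q': array([-1.34310554,  0.47777492,  0.02230166,  1.55647798, -0.01152513,
        1.1092907 , -0.08308997]), 'joint_vel': array([ 7.09152936e-04,  3.84691120e-05, -3.04832069e-04,  1.06767529e-03,
        2.66218840e-04,  5.83737313e-04, -4.99370357e-04]), 'joint_torque': array([ 1.97410518e-04, -5.96449149e+01,  1.60830639e+00, -2.81192887e+01,
        1.25406525e-02,  9.59708792e-03,  2.58707274e-05]), 'eef_pos': array([0.22220986, 0.63673553, 0.23033065]), 'tool_rot': array([-0.57611153,  0.57691224,  0.40892529, -0.40993643]), 'contact_force': array([0.8983858 , 0.0260562 , 0.08020397]), 'torque': array([ 0.0012417 , -0.03917089,  0.02612226]), 'gripper_width': 0.9984386868776198} 0.0187
top [[0.008, -1.0, 0.009], [-0.993, -0.009, -0.115], [0.115, -0.008, -0.993]] [0.06986143 0.46485603 1.13229392] [0.33066571 0.0828653  1.17764799] [[437.67653313973506, 0.0, 282.34875999577133], [0.0, 437.67653313973506, 207.61287892858326], [0.0, 0.0, 1.0]]
side [[0.696, -0.718, 0.002], [-0.479, -0.466, -0.744], [0.535, 0.517, -0.668]] [-0.28089714  0.30087462  1.13168995] [-0.2663732  -0.64661021  0.98035271] [[442.19667197470045, 0.0, 278.5812475193255], [0.0, 442.19667197470045, 203.4387769776084], [0.0, 0.0, 1.0]]
```

View pics/top.png

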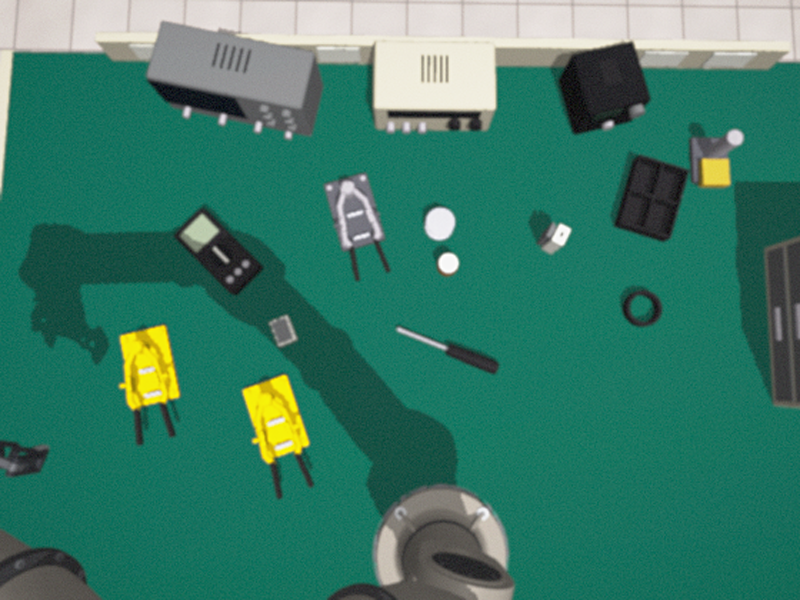

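View pics/side.png

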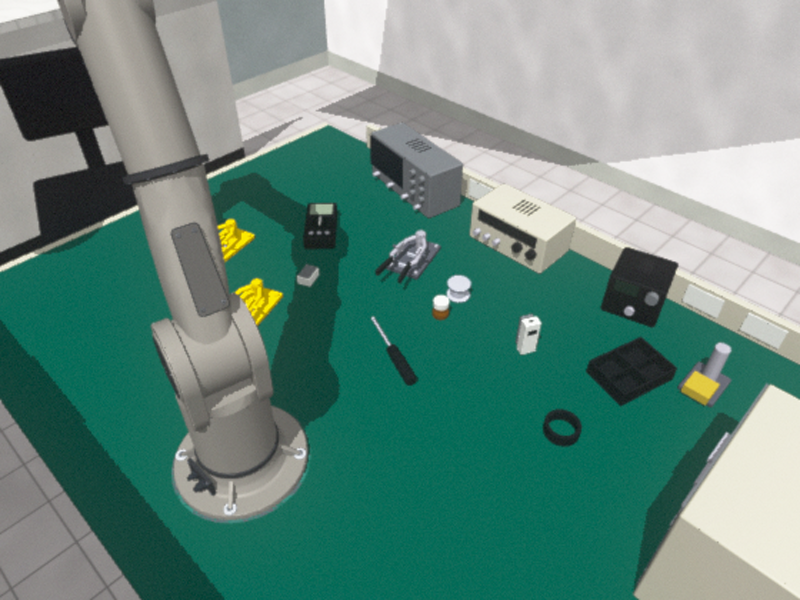

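The pliers (grey) are at about (357,222) in the top picture and the case at (557,236). Next I'll measure both from the depth data and look at enlarged crops.

Run:
```python
from h import *
c=dict(np.load("top.npz")); s=dict(np.load("side.npz"))
W=cloud(c); S=cloud(s)
def crop(img,u0,v0,w,h,k): return cv2.resize(img[v0:v0+h,u0:u0+w],(w*k,h*k),interpolation=cv2.INTER_NEAREST)
a=crop(c["color"],222,115,56,84,7); b=crop(c["color"],366,143,42,42,9)
d=crop(s["color"],355,212,33,42,5)
im=np.zeros((588,392+378,3),np.uint8); im[:588,:392]=a; im[:378,392:]=b; im[378:588,400:565]=d; save("crop1.png",im)
def rect(P): 
    r=cv2.minAreaRect(P[:,:2].astype(np.float32)); return np.round(cv2.boxPoints(r),4).tolist(), np.round(r[1],4)
def sel(W,x,y,z): return W[(abs(W[...,0]-x[0])<x[1])&(abs(W[...,1]-y[0])<y[1])&(W[...,2]>z[0])&(W[...,2]<z[1])]
u,v=557*.7,236*.7; p=W[int(v),int(u)]; print("case px",p, S[int(335*.7),int(528*.7)])
q=W[int(222*.7),int(357*.7)]; print("pl",q)
P=sel(W,(p[0],.06),(p[1],.06),(.07,.1)); print("case top",len(P),P.mean(0),rect(P))
P=sel(S,(p[0],.06),(p[1],.06),(.078,.1)); print("case top side",len(P),P.mean(0),rect(P))
for z in [(.008,.018),(.035,.06)]:
  P=sel(W,(q[0],.13),(q[1],.07),z); print("pl",z,len(P),P.mean(0),rect(P))
```

```text
case px [ 0.56893491 -0.19590009  0.0865667 ] [ 0.55975893 -0.21366316  0.05866171]
pl [0.60901849 0.16575358 0.01175951]
case top 177 [ 0.5742989  -0.20027763  0.08220366] ([[0.5529000163078308, -0.20749999582767487], [0.5825999975204468, -0.22290000319480896], [0.5981000065803528, -0.1931000053882599], [0.5684000253677368, -0.1776999980211258]], array([0.0336, 0.0335]))
case top side 99 [ 0.57171815 -0.20664455  0.08319132] ([[0.5497999787330627, -0.21070000529289246], [0.5813000202178955, -0.22930000722408295], [0.6000999808311462, -0.19740000367164612], [0.5685999989509583, -0.17880000174045563]], array([0.037 , 0.0366]))
pl (0.008, 0.018) 936 [0.63085966 0.17037244 0.01256029] ([[0.5526999831199646, 0.19009999930858612], [0.5769000053405762, 0.10999999940395355], [0.7070000171661377, 0.14920000731945038], [0.6827999949455261, 0.22930000722408295]], array([0.1359, 0.0837]))
pl (0.035, 0.06) 601 [0.59190406 0.15801187 0.05142508] ([[0.48750001192092896, 0.1712000072002411], [0.5120000243186951, 0.08969999849796295], [0.6870999932289124, 0.14229999482631683], [0.6625999808311462, 0.22380000352859497]], array([0.1829, 0.0851]))
```

View pics/crop1.png

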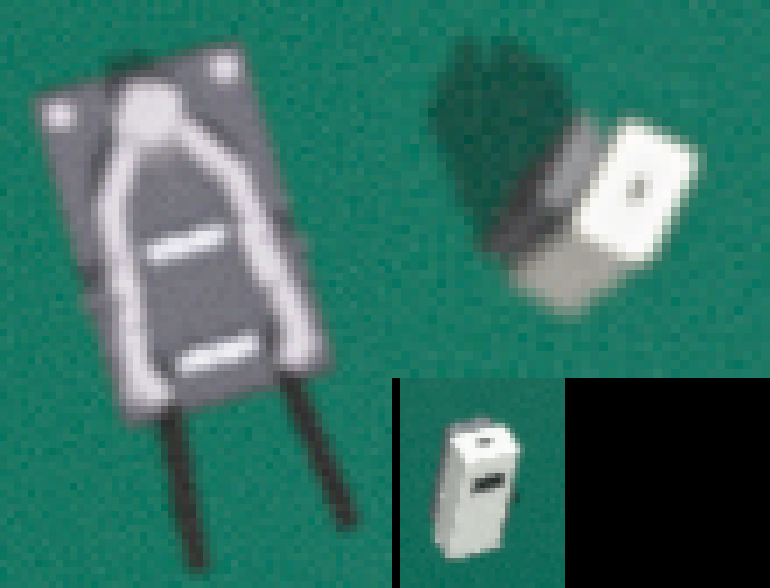

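The cover faces image upper-left in the top view, so the case yaw is about -28°. The foot plate gives a pliers yaw of about 16.8°. I'll cross-check these with the pixels I read and plan the first move.

```bash
cat >> h.py <<'E'
from scipy.spatial.transform import Rotation as Ro
def onz(c,u,v,z):
    d=c["R"].T@np.linalg.inv(c["intrinsics"])@[u,v,1]; o=-c["R"].T@c["t"]; return o+d*(z-o[2])/d[2]
def tool(): 
    o=get_obs(); q=o["tool_rot"]; return o["eef_pos"],Ro.from_quat([q[1],q[2],q[3],q[0]])
def target(yaw): # tool x along yaw, z down
    c,s=np.cos(np.radians(yaw)),np.sin(np.radians(yaw)); return Ro.from_matrix(np.array([[c,s,0],[s,-c,0],[0,0,-1.]]))
def delta(p,yaw):
    x,R=tool(); d=np.asarray(p)-x
    print("shift tool now(mm)",(R.inv().apply(d)*1e3).round(1),"after turn(mm)",(target(yaw).inv().apply(d)*1e3).round(1),"turn(deg)",np.degrees((R.inv()*target(yaw)).as_rotvec()).round(2))
E
python3 - <<'E'
from h import *
c=dict(np.load("top.npz")); s=dict(np.load("side.npz"))
print([onz(c,366.5+(x-392)/9-.5,143+y/9-.5,.085)[:2].round(4).tolist() for x,y in [(625,118),(700,155),(645,262),(578,242)]])
st=[onz(c,222+x/7-.5,115+y/7-.5,.022) for x,y in [(186,242),(217,354)]]; print(st,(st[0]+st[1])/2)
pin=onz(c,222+150/7-.5,115+112/7-.5,.058);print("pin",pin)
for C in(c,s):
  W=cloud(C); P=W[(abs(W[...,0]-.575)<.05)&(abs(W[...,1]+.203)<.05)&(W[...,2]>.0825)]
  r=cv2.minAreaRect(P[:,:2].astype(np.float32)); print(len(P),P.mean(0),r)
S=cloud(s);
for z in [(.008,.018)]:
  P=S[(abs(S[...,0]-.61)<.12)&(abs(S[...,1]-.165)<.08)&(S[...,2]>z[0])&(S[...,2]<z[1])];print(cv2.minAreaRect(P[:,:2].astype(np.float32)))
x,R=tool(); print(R.as_matrix().round(3))
delta([.5725,-.207,.23],-28); delta([.5725,-.207,.23],152)
E
```

```text
[[0.5938, -0.2042], [0.5833, -0.2253], [0.5523, -0.209], [0.5578, -0.1901]]
[array([0.62287645, 0.16781039, 0.022     ]), array([0.57904888, 0.15515239, 0.022     ])] [0.60096267 0.16148139 0.022     ]
pin [0.66351103 0.17953577 0.058     ]
104 [ 0.5730356  -0.20437683  0.08501135] ((0.5750640034675598, -0.2011689841747284), (0.030758611857891083, 0.03345445543527603), 62.64772415161133)
60 [ 0.57127998 -0.20784128  0.08477891] ((0.5722412467002869, -0.20595864951610565), (0.027844492346048355, 0.0346517488360405), 64.07707977294922)
((0.628729522228241, 0.16507282853126526), (0.1410089135169983, 0.08516789972782135), 16.968984603881836)
[[ 0.329 -0.    -0.944]
 [ 0.944 -0.002  0.329]
 [-0.002 -1.    -0.   ]]
shift tool now(mm) [-681.3    1.6 -608.7] after turn(mm) [7.054e+02 5.806e+02 4.000e-01] turn(deg) [-64.84  75.72  75.62]
shift tool now(mm) [-681.3    1.6 -608.7] after turn(mm) [-7.054e+02 -5.806e+02  4.000e-01] turn(deg) [-73.26 -62.73 -62.85]
```

Call:
{"op": "play_rows", "data": {
  "increments": [
    [[-0.0171, 0, -0.0244], [0, 0, 0]],
    [[-0.0171, 0, -0.0244], [0, 0, 0]],
    [[-0.0171, 0, -0.0244], [0, 0, 0]],
    [[-0.0171, 0, -0.0244], [0, 0, 0]],
    [[-0.0171, 0, -0.0244], [0, 0, 0]],
    [[-0.0171, 0, -0.0244], [0, 0, 0]],
    [[-0.0171, 0, -0.0244], [0, 0, 0]],
    [[-0.0171, 0, -0.0244], [0, 0, 0]],
    [[-0.0171, 0, -0.0244], [0, 0, 0]],
    [[-0.0171, 0, -0.0244], [0, 0, 0]],
    [[-0.0171, 0, -0.0244], [0, 0, 0]],
    [[-0.0171, 0, -0.0244], [0, 0, 0]],
    [[-0.0171, 0, -0.0244], [0, 0, 0]],
    [[-0.0171, 0, -0.0244], [0, 0, 0]],
    [[-0.0171, 0, -0.0244], [0, 0, 0]],
    [[-0.0171, 0, -0.0244], [0, 0, 0]]
  ],
  "gripper": 0.0854
}}

```text
t: 1.43
eef_pos: [0.5013, 0.2489, 0.2311]
tool_rot: [0.577, -0.576, -0.409, 0.41]
contact_force: [0.6, 1.1, -0.8]
gripper_width: 1.001
```

Call:
{"op": "play_rows", "data": {
  "increments": [
    [[0, 0, 0], [0, 7, 0]],
    [[0, 0, 0], [0, 7, 0]],
    [[0, 0, 0], [0, 7, 0]],
    [[0, 0, 0], [0, 7, 0]],
    [[0, 0, 0], [0, 7, 0]],
    [[0, 0, 0], [0, 7, 0]],
    [[0, 0, 0], [0, 7, 0]],
    [[0, 0, 0], [0, 7, 0]],
    [[0, 0, 0], [0, 7, 0]],
    [[0, 0, 0], [0, 7, 0]],
    [[0, 0, 0], [0, 7, 0]],
    [[0, 0, 0], [0, 7, 0]],
    [[0, 0, 0], [0, 7, 0]],
    [[0, 0, 0], [0, 7, 0]],
    [[0, 0, 0], [0, 0, 0]]
  ]
}}

```text
t: 2.68
eef_pos: [0.5005, 0.2503, 0.2309]
tool_rot: [-0.687, 0.687, -0.168, 0.168]
contact_force: [-0.2, -0.9, 0.3]
gripper_width: 1.001
```

```bash
cat >> h.py <<'E'
def target(yaw): # tool x along yaw, y down
    c,s=np.cos(np.radians(yaw)),np.sin(np.radians(yaw)); return Ro.from_matrix(np.array([[c,0,-s],[s,0,c],[0,-1.,0]]))
E
python3 - <<'E'
from h import *
x,R=tool(); print(x,R.as_matrix().round(3)); delta([.572,-.2065,.16],-28)
E
```

```text
[0.50050547 0.25034122 0.23091854] [[ 0.887 -0.001  0.461]
 [-0.461 -0.001  0.887]
 [-0.    -1.    -0.001]]
shift tool now(mm) [ 274.2   71.2 -372.3] after turn(mm) [ 277.6   70.9 -369.8] turn(deg) [ 0.05  0.53 -0.01]
```

Call:
{"op": "play_rows", "data": {
  "increments": [
    [[0.01715, 0.0044, -0.0232], [0, 0, 0]],
    [[0.01715, 0.0044, -0.0232], [0, 0, 0]],
    [[0.01715, 0.0044, -0.0232], [0, 0, 0]],
    [[0.01715, 0.0044, -0.0232], [0, 0, 0]],
    [[0.01715, 0.0044, -0.0232], [0, 0, 0]],
    [[0.01715, 0.0044, -0.0232], [0, 0, 0]],
    [[0.01715, 0.0044, -0.0232], [0, 0, 0]],
    [[0.01715, 0.0044, -0.0232], [0, 0, 0]],
    [[0.01715, 0.0044, -0.0232], [0, 0, 0]],
    [[0.01715, 0.0044, -0.0232], [0, 0, 0]],
    [[0.01715, 0.0044, -0.0232], [0, 0, 0]],
    [[0.01715, 0.0044, -0.0232], [0, 0, 0]],
    [[0.01715, 0.0044, -0.0232], [0, 0, 0]],
    [[0.01715, 0.0044, -0.0232], [0, 0, 0]],
    [[0.01715, 0.0044, -0.0232], [0, 0, 0]],
    [[0.01715, 0.0044, -0.0232], [0, 0, 0]],
    [[0, 0, 0], [0, 0, 0]],
    [[0, 0, 0], [0, 0, 0]]
  ]
}}

```text
t: 4.18
eef_pos: [0.5742, -0.2073, 0.1604]
tool_rot: [-0.687, 0.687, -0.167, 0.166]
contact_force: [0.6, 0.9, -0.1]
gripper_width: 0.997
```

Run:
```python
from h import *
delta([.572,-.2065,.060],-28)
c=read_camera("side")
im=c["color"]; W=cloud(c)
save("s2.png",cv2.resize(im[170:270,310:440],(780,600),interpolation=cv2.INTER_CUBIC))
P=W[(abs(W[...,0]-.575)<.05)&(abs(W[...,1]+.203)<.05)&(W[...,2]>.081)&(W[...,2]<.092)]
print(len(P),P.mean(0),cv2.minAreaRect(P[:,:2].astype(np.float32)))
```

```text
shift tool now(mm) [-2.200e+00  1.004e+02 -1.000e-01] after turn(mm) [ -2.3 100.4  -0.3] turn(deg) [ 0.06  0.74 -0.04]
79 [ 0.57116654 -0.20805299  0.08426679] ((0.5734030604362488, -0.20669963955879211), (0.03292529284954071, 0.03400722146034241), 49.59444808959961)
```

View pics/s2.png

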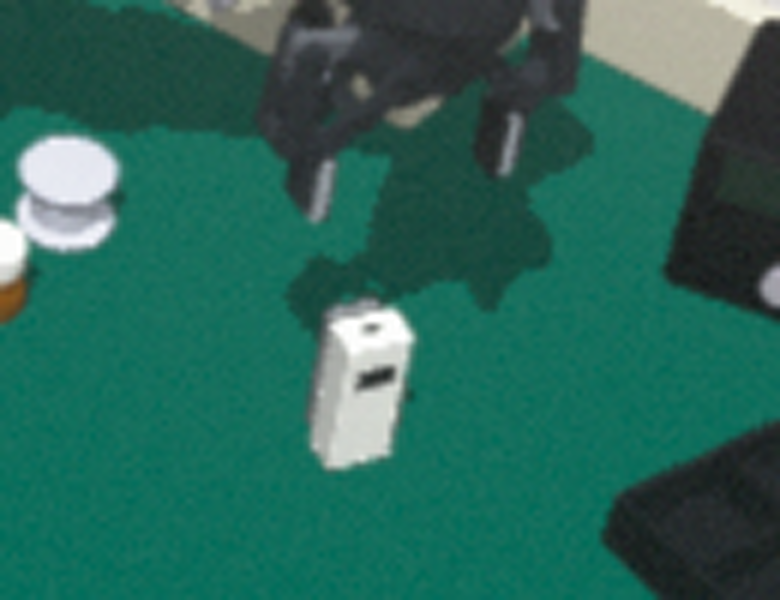

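The fingers straddle the wide axis of the case as planned. I'll descend and grip.

Call:
{"op": "play_rows", "data": {
  "increments": [
    [[-0.0023, 0.01, 0], [0, 0.7, 0]],
    [[0, 0.01, 0], [0, 0, 0]],
    [[0, 0.01, 0], [0, 0, 0]],
    [[0, 0.01, 0], [0, 0, 0]],
    [[0, 0.01, 0], [0, 0, 0]],
    [[0, 0.01, 0], [0, 0, 0]],
    [[0, 0.01, 0], [0, 0, 0]],
    [[0, 0.01, 0], [0, 0, 0]],
    [[0, 0.01, 0], [0, 0, 0]],
    [[0, 0.01, 0], [0, 0, 0]],
    [[0, 0, 0], [0, 0, 0]]
  ]
}}

```text
t: 5.15
eef_pos: [0.5716, -0.2037, 0.0586]
tool_rot: [0.686, -0.686, 0.172, -0.17]
contact_force: [-0.3, 0.7, 0.3]
gripper_width: 0.996
```

Call:
{"op": "play_rows", "data": {
  "increments": [
    [[0, 0, 0], [0, 0, 0]],
    [[0, 0, 0], [0, 0, 0]],
    [[0, 0, 0], [0, 0, 0]],
    [[0, 0, 0], [0, 0, 0]],
    [[0, 0, 0], [0, 0, 0]],
    [[0, 0, 0], [0, 0, 0]],
    [[0, 0, 0], [0, 0, 0]],
    [[0, 0, 0], [0, 0, 0]],
    [[0, 0, 0], [0, 0, 0]],
    [[0, 0, 0], [0, 0, 0]]
  ],
  "gripper": 0.026,
  "grip_force": 30
}}

```text
t: 5.98
eef_pos: [0.5734, -0.2044, 0.0616]
tool_rot: [0.686, -0.686, 0.17, -0.171]
contact_force: [-0.6, 0.5, 5.7]
gripper_width: 0.392
```

Run:
```python
from h import *
delta([.572,-.2065,.060],-28); o=get_obs(); print(o['gripper_width']*85.4,o['contact_force'])
c=read_camera("side")
im=c["color"]
save("s3.png",cv2.resize(im[170:270,310:440],(780,600),interpolation=cv2.INTER_CUBIC))
```

```text
shift tool now(mm) [-0.3  1.6 -2.5] after turn(mm) [-0.3  1.6 -2.5] turn(deg) [-0.02  0.06  0.07]
33.45726397940629 [-0.63932132  0.49860356  5.70561964]
```

View pics/s3.png

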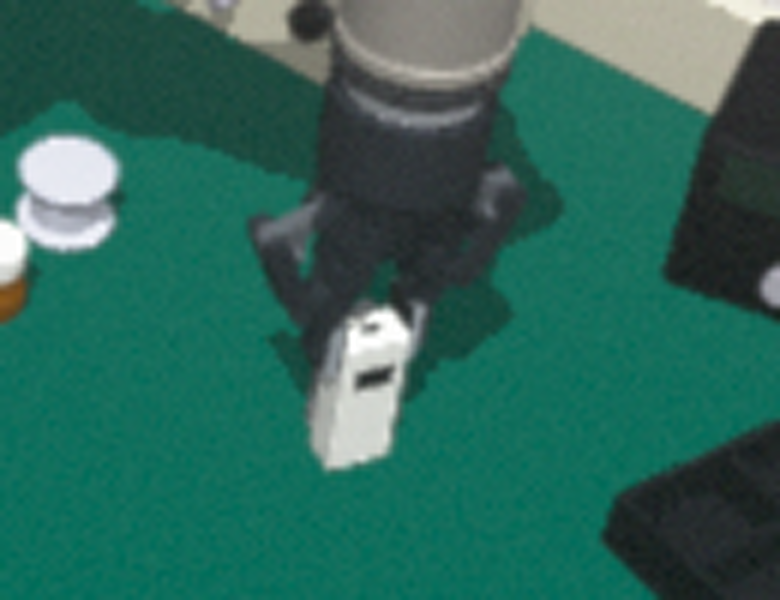

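Call:
{"op": "play_rows", "data": {
  "increments": [
    [[0, -0.005, 0], [0, 0, 0]],
    [[0, -0.01, 0], [0, 0, 0]],
    [[0, -0.013, 0], [0, 0, 0]],
    [[0, -0.013, 0], [0, 0, 0]],
    [[0, -0.013, 0], [0, 0, 0]],
    [[0, -0.013, 0], [0, 0, 0]],
    [[0, -0.013, 0], [0, 0, 0]],
    [[0, -0.013, 0], [0, 0, 0]],
    [[0, -0.013, 0], [0, 0, 0]],
    [[0, -0.013, 0], [0, 0, 0]],
    [[0, -0.01, 0], [0, 0, 0]],
    [[0, 0, 0], [0, -6.4, 0]],
    [[0, 0, 0], [0, -6.4, 0]],
    [[0, 0, 0], [0, -6.4, 0]],
    [[0, 0, 0], [0, -6.4, 0]],
    [[0, 0, 0], [0, -6.4, 0]],
    [[0, 0, 0], [0, -6.4, 0]],
    [[0, 0, 0], [0, -6.4, 0]],
    [[0, 0, 0], [0, 0, 0]]
  ]
}}

```text
t: 7.62
eef_pos: [0.5727, -0.2044, 0.1903]
tool_rot: [0.699, -0.699, -0.105, 0.105]
contact_force: [0.2, -0.3, -1.9]
gripper_width: 0.389
```

Call:
{"op": "play_rows", "data": {
  "increments": [
    [[0.005, 0, 0.0121], [0, 0, 0]],
    [[0.0095, 0, 0.0241], [0, 0, 0]],
    [[0.0095, 0, 0.0241], [0, 0, 0]],
    [[0.0095, 0, 0.0241], [0, 0, 0]],
    [[0.0095, 0, 0.0241], [0, 0, 0]],
    [[0.0095, 0, 0.0241], [0, 0, 0]],
    [[0.0095, 0, 0.0241], [0, 0, 0]],
    [[0.0095, 0, 0.0241], [0, 0, 0]],
    [[0.0095, 0, 0.0241], [0, 0, 0]],
    [[0.0095, 0, 0.0241], [0, 0, 0]],
    [[0.0095, 0, 0.0241], [0, 0, 0]],
    [[0.0095, 0, 0.0241], [0, 0, 0]],
    [[0.0095, 0, 0.0241], [0, 0, 0]],
    [[0.0095, 0, 0.0241], [0, 0, 0]],
    [[0.005, 0, 0.0121], [0, 0, 0]],
    [[0, 0, 0], [0, 0, 0]],
    [[0, 0, 0], [0, 0, 0]]
  ]
}}

```text
t: 9.03
eef_pos: [0.6023, 0.1579, 0.1897]
tool_rot: [-0.699, 0.7, 0.103, -0.104]
contact_force: [1.0, -0.5, -1.1]
gripper_width: 0.389
```

Run:
```python
from h import *
x,R=tool(); print(x); delta([.602,.1576,.105],16.9); o=get_obs(); print(o['gripper_width']*85.4,o['contact_force'])
c=read_camera("side"); np.savez("s4.npz",**c)
im=c["color"].copy()
save("s4.png",cv2.resize(im[130:230,235:365],(780,600),interpolation=cv2.INTER_CUBIC))
# expected outlines: case-shell bottom corners at current pose
n=np.array([.601,.161,.012]); e=np.array([np.cos(.295),np.sin(.295),0]); f=np.array([-e[1],e[0],0])
b=x-np.array([0,0,.0616]); 
Z=R.as_matrix()[:,2]; X=R.as_matrix()[:,0]; sc=b-.0025*Z
for nm,o in(("bottom",sc),("top",sc+[0,0,.085])):
  print(nm,[((proj(c,o+a*.017*X+d*.011*Z)-[235,130])*6).round().tolist() for a,d in((-1,-1),(1,-1),(1,1),(-1,1))])
```

```text
[0.6023338  0.15791194 0.18970076]
shift tool now(mm) [-0.3 84.7 -0.2] after turn(mm) [-0.4 84.7 -0.2] turn(deg) [ 0.03 -0.04 -0.04]
33.2450714942214 [ 1.00413829 -0.54539794 -1.11454698]
bottom [[315.0, 177.0], [343.0, 145.0], [307.0, 134.0], [279.0, 166.0]]
top [[318.0, 45.0], [346.0, 13.0], [309.0, 3.0], [280.0, 34.0]]
```

View pics/s4.png

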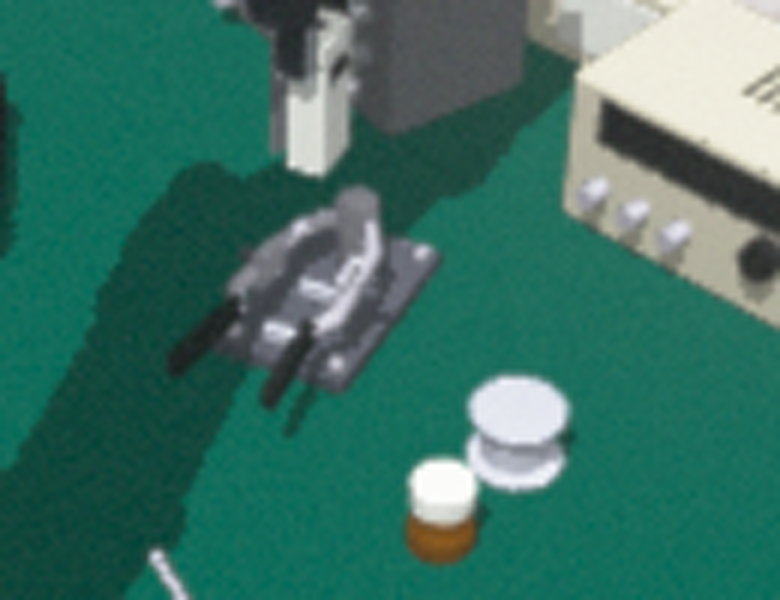

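Run:
```python
from h import *
c=dict(np.load("s4.npz")); im=c["color"].copy()
n=np.array([.601,.161,0]); a=np.radians(16.9); e=np.array([np.cos(a),np.sin(a),0]); f=np.array([-e[1],e[0],0])
k=10
big=cv2.resize(im[155:200,260:315],(550,450),interpolation=cv2.INTER_CUBIC)
def d(P,col):
  q=np.array([((proj(c,n+x*e+y*f+[0,0,z])-[260,155]+.5)*k-.5) for x,y,z in P]).round().astype(int); cv2.polylines(big,[q],True,col,1)
d([(-.037,-.042,.012),(.097,-.042,.012),(.097,.042,.012),(-.037,.042,.012)],(255,0,0))
for s in(-1,1): d([(s*.0195,-.0,.022),(s*.0195,.012,.022),(s*.0195,-.012,.022)],(255,255,0))
d([(.065+.011*np.cos(t),.011*np.sin(t),.058) for t in np.linspace(0,6.28,20)],(0,255,255))
raw=cv2.resize(im[155:200,260:315],(550,450),interpolation=cv2.INTER_CUBIC)
small=np.hstack([big,raw]); save("s5.png",cv2.resize(small,(800,327)))
```

```text
(no output)
```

View pics/s5.png

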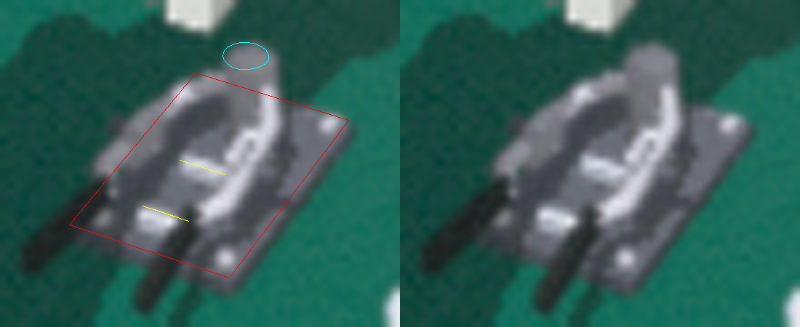

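Compared in the same camera, case and pliers show the same small bias (about 1–2 mm to the right), so their alignment with each other looks good. Descending.

Call:
{"op": "play_rows", "data": {
  "increments": [
    [[-0.0003, 0.0085, 0], [0, 0, 0]],
    [[0, 0.0085, 0], [0, 0, 0]],
    [[0, 0.0085, 0], [0, 0, 0]],
    [[0, 0.0085, 0], [0, 0, 0]],
    [[0, 0.0085, 0], [0, 0, 0]],
    [[0, 0.0085, 0], [0, 0, 0]],
    [[0, 0.0085, 0], [0, 0, 0]],
    [[0, 0.0085, 0], [0, 0, 0]],
    [[0, 0.0085, 0], [0, 0, 0]],
    [[0, 0.0085, 0], [0, 0, 0]],
    [[0, 0, 0], [0, 0, 0]],
    [[0, 0, 0], [0, 0, 0]]
  ]
}}

```text
t: 10.08
eef_pos: [0.6022, 0.1573, 0.1043]
tool_rot: [-0.699, 0.7, 0.103, -0.104]
contact_force: [-0.8, -0.0, -1.8]
gripper_width: 0.389
```

Call:
{"op": "play_rows", "data": {
  "increments": [
    [[0, 0.003, 0], [0, 0, 0]],
    [[0, 0.003, 0], [0, 0, 0]],
    [[0, 0.003, 0], [0, 0, 0]],
    [[0, 0.003, 0], [0, 0, 0]],
    [[0, 0.003, 0], [0, 0, 0]],
    [[0, 0.003, 0], [0, 0, 0]],
    [[0, 0.003, 0], [0, 0, 0]],
    [[0, 0, 0], [0, 0, 0]],
    [[0, 0, 0], [0, 0, 0]]
  ]
}}

```text
t: 10.83
eef_pos: [0.6024, 0.1573, 0.0837]
tool_rot: [-0.699, 0.7, 0.104, -0.104]
contact_force: [0.2, -0.5, -1.0]
gripper_width: 0.391
```

Run:
```python
from h import *
x,R=tool(); print(x); delta([.602,.1576,.0745],16.9); o=get_obs(); print(o['gripper_width']*85.4,o['contact_force'],o['torque'])
```

```text
[0.60235253 0.15733298 0.08367285]
shift tool now(mm) [-0.3  9.2  0.4] after turn(mm) [-0.3  9.2  0.4] turn(deg) [ 0.   -0.04 -0.02]
33.4104833195183 [ 0.16850646 -0.52629354 -0.97416598] [-0.05488774  0.00857601 -0.0073474 ]
```

Call:
{"op": "play_rows", "data": {
  "increments": [
    [[0, 0.0015, 0], [0, 0, 0]],
    [[0, 0.0015, 0], [0, 0, 0]],
    [[0, 0.0015, 0], [0, 0, 0]],
    [[0, 0.0015, 0], [0, 0, 0]],
    [[0, 0, 0], [0, 0, 0]],
    [[0, 0, 0], [0, 0, 0]]
  ]
}}

```text
t: 11.33
eef_pos: [0.6024, 0.1574, 0.0778]
tool_rot: [-0.699, 0.699, 0.104, -0.104]
contact_force: [0.3, 0.4, -1.3]
gripper_width: 0.391
```

Call:
{"op": "play_rows", "data": {
  "increments": [
    [[0, 0.001, 0], [0, 0, 0]],
    [[0, 0.001, 0], [0, 0, 0]],
    [[0, 0.001, 0], [0, 0, 0]],
    [[0, 0.0005, 0], [0, 0, 0]],
    [[0, 0, 0], [0, 0, 0]],
    [[0, 0, 0], [0, 0, 0]]
  ]
}}

```text
t: 11.83
eef_pos: [0.6025, 0.1574, 0.0744]
tool_rot: [-0.699, 0.699, 0.104, -0.104]
contact_force: [0.0, -0.5, -1.0]
gripper_width: 0.393
```

Call:
{"op": "play_rows", "data": {
  "increments": [
    [[0, 0.0005, 0], [0, 0, 0]],
    [[0, 0.0005, 0], [0, 0, 0]],
    [[0, 0, 0], [0, 0, 0]],
    [[0, 0, 0], [0, 0, 0]]
  ]
}}

```text
t: 12.17
eef_pos: [0.6026, 0.1574, 0.0736]
tool_rot: [0.7, -0.699, -0.104, 0.104]
contact_force: [-0.8, -0.7, 1.3]
gripper_width: 0.396
```

Run:
```python
from h import *
x,R=tool(); o=get_obs(); print(x,o['contact_force'])
for n in("side","top"):
  c=read_camera(n); np.savez(n+"6.npz",**c)
c=dict(np.load("side6.npz"));d=dict(np.load("top6.npz"))
a=cv2.resize(c["color"][150:215,255:320],(390,390),interpolation=cv2.INTER_CUBIC)
b=cv2.resize(d["color"][120:185,220:285],(390,390),interpolation=cv2.INTER_CUBIC)
save("s6.png",np.hstack([a,b]))
```

```text
[0.60258981 0.15741111 0.07360812] [-0.7847435  -0.69551788  1.33552848]
```

View pics/s6.png

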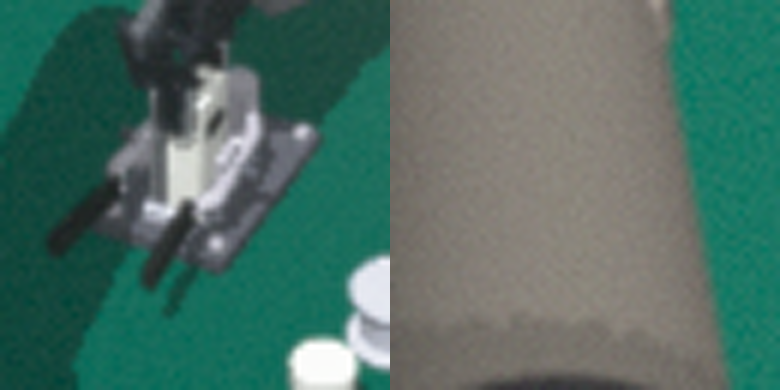

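The case touched the floor at the expected height (TCP z 0.0736) and stands between the stops. Releasing and rising.

Call:
{"op": "play_rows", "data": {
  "increments": [
    [[0, 0, 0], [0, 0, 0]],
    [[0, 0, 0], [0, 0, 0]],
    [[0, 0, 0], [0, 0, 0]],
    [[0, 0, 0], [0, 0, 0]],
    [[0, 0, 0], [0, 0, 0]],
    [[0, 0, 0], [0, 0, 0]]
  ],
  "gripper": 0.06
}}

```text
t: 12.77
eef_pos: [0.6025, 0.1574, 0.0734]
tool_rot: [0.699, -0.699, -0.104, 0.104]
contact_force: [0.6, -0.4, 0.3]
gripper_width: 0.703
```

Call:
{"op": "play_rows", "data": {
  "increments": [
    [[0, -0.005, 0], [0, 0, 0]],
    [[0, -0.008, 0], [0, 0, 0]],
    [[0, -0.012, 0], [0, 0, 0]],
    [[0, -0.012, 0], [0, 0, 0]],
    [[0, -0.012, 0], [0, 0, 0]],
    [[0, -0.012, 0], [0, 0, 0]],
    [[0, -0.012, 0], [0, 0, 0]],
    [[0, -0.012, 0], [0, 0, 0]],
    [[0, -0.012, 0], [0, 0, 0]],
    [[0, -0.012, 0], [0, 0, 0]],
    [[0, -0.012, 0], [0, 0, 0]],
    [[0, 0, 0], [0, 0, 0]]
  ]
}}

```text
t: 13.77
eef_pos: [0.604, 0.1577, 0.1974]
tool_rot: [0.7, -0.699, -0.105, 0.102]
contact_force: [0.8, 0.6, 0.4]
gripper_width: 0.708
```

Run:
```python
from h import *
n=np.array([.601,.161,0]); a=np.radians(16.9); e=np.array([np.cos(a),np.sin(a),0]); g=n-.075*e; print("grip mid",g)
x,R=tool(); print(x)
for yaw in(106.9,-73.1): delta([g[0],g[1],.2],yaw)
print(get_obs()['q'])
c=read_camera("side"); np.savez("s7.npz",**c); W=cloud(c)
P=W[(abs(W[...,0]-.6)<.04)&(abs(W[...,1]-.16)<.04)&(W[...,2]>.088)&(W[...,2]<.104)]
print(len(P),P.mean(0),((P-n)@np.stack([e,[-e[1],e[0],0]]).T).mean(0))
Q=((W-n)@np.stack([e,[-e[1],e[0],0],[0,0,1]]).T); m=(Q[...,0]>-.11)&(Q[...,0]<-.045)&(abs(Q[...,1])<.045)&(Q[...,2]>.048)&(Q[...,2]<.062)
for lo in np.arange(-.11,-.045,.013):
  k=Q[m&(Q[...,0]>lo)&(Q[...,0]<=lo+.013)]; print(lo.round(3),len(k),[ (s,k[k[:,1]*s>0].mean(0).round(4)) for s in(-1,1) if (k[:,1]*s>0).any()])
save("s7.png",cv2.resize(c["color"][150:215,250:330],(640,520),interpolation=cv2.INTER_CUBIC))
```

```text
grip mid [0.52923898 0.13919734 0.        ]
[0.60400476 0.15771269 0.19744989]
shift tool now(mm) [-76.9  -2.9   4. ] after turn(mm) [ 4.  -2.6 76.9] turn(deg) [  0.18 -90.05   0.21]
shift tool now(mm) [-76.9  -2.9   4. ] after turn(mm) [ -4.   -2.6 -76.9] turn(deg) [-0.21 89.95  0.18]
[-0.60089556  0.43660049  0.32903098  1.73841232 -0.16464362  0.98922105
  0.08365697]
74 [0.60032475 0.15509506 0.09478564] [-0.00236267 -0.00545363]
-0.11 17 [(-1, array([-0.1028, -0.0326,  0.0529])), (1, array([-0.1023,  0.0241,  0.0509]))]
-0.097 18 [(-1, array([-0.0893, -0.0322,  0.051 ])), (1, array([-0.0894,  0.0229,  0.0511]))]
-0.084 12 [(-1, array([-0.0775, -0.0296,  0.0509])), (1, array([-0.0774,  0.023 ,  0.0525]))]
-0.071 14 [(-1, array([-0.0668, -0.0287,  0.052 ])), (1, array([-0.0656,  0.0207,  0.0532]))]
-0.058 17 [(-1, array([-0.0503, -0.027 ,  0.0527])), (1, array([-0.0509,  0.0196,  0.0521]))]
```

View pics/s7.png

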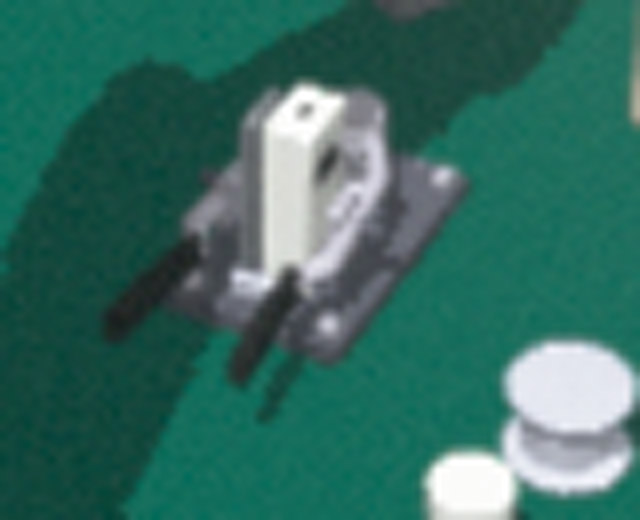

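The case stands upright in the nest with the cover open, the grey plate at left (255,190). The grip midpoint is within about 2 mm of nominal. I'll turn 90° and go over the grips.

Call:
{"op": "play_rows", "data": {
  "increments": [
    [[0, 0, 0], [0, 6.92, 0]],
    [[0, 0, 0], [0, 6.92, 0]],
    [[0, 0, 0], [0, 6.92, 0]],
    [[0, 0, 0], [0, 6.92, 0]],
    [[0, 0, 0], [0, 6.92, 0]],
    [[0, 0, 0], [0, 6.92, 0]],
    [[0, 0, 0], [0, 6.92, 0]],
    [[0, 0, 0], [0, 6.92, 0]],
    [[0, 0, 0], [0, 6.92, 0]],
    [[0, 0, 0], [0, 6.92, 0]],
    [[0, 0, 0], [0, 6.92, 0]],
    [[0, 0, 0], [0, 6.92, 0]],
    [[0, 0, 0], [0, 6.92, 0]],
    [[-0.001, 0, -0.0192], [0, 0, 0]],
    [[-0.001, 0, -0.0192], [0, 0, 0]],
    [[-0.001, 0, -0.0192], [0, 0, 0]],
    [[-0.001, 0, -0.0193], [0, 0, 0]],
    [[0, 0, 0], [0, 0, 0]],
    [[0, 0, 0], [0, 0, 0]]
  ],
  "gripper": 0.0854
}}

```text
t: 15.4
eef_pos: [0.5268, 0.1389, 0.194]
tool_rot: [-0.568, 0.568, -0.421, 0.421]
contact_force: [1.3, 0.1, 0.1]
gripper_width: 1.002
```

Run:
```python
from h import *
x,R=tool(); print(x); delta([.5292,.1392,.024],-73.1); print(get_obs()['gripper_width'])
```

```text
[0.52675936 0.1388951  0.19396407]
shift tool now(mm) [  0.5 170.    2.6] after turn(mm) [  0.4 170.    2.4] turn(deg) [ 0.06  0.01 -0.03]
1.0021903604839457
```

Call:
{"op": "play_rows", "data": {
  "increments": [
    [[0.0014, 0.012, 0.0024], [0, 0, 0]],
    [[0, 0.012, 0], [0, 0, 0]],
    [[0, 0.012, 0], [0, 0, 0]],
    [[0, 0.012, 0], [0, 0, 0]],
    [[0, 0.012, 0], [0, 0, 0]],
    [[0, 0.012, 0], [0, 0, 0]],
    [[0, 0.012, 0], [0, 0, 0]],
    [[0, 0.012, 0], [0, 0, 0]],
    [[0, 0.012, 0], [0, 0, 0]],
    [[0, 0, 0], [0, 0, 0]]
  ]
}}

```text
t: 16.23
eef_pos: [0.5289, 0.1379, 0.0839]
tool_rot: [-0.567, 0.569, -0.422, 0.42]
contact_force: [-0.1, 0.5, -0.4]
gripper_width: 1.003
```

Call:
{"op": "play_rows", "data": {
  "increments": [
    [[0, 0.007, 0], [0, 0, 0]],
    [[0, 0.007, 0], [0, 0, 0]],
    [[0, 0.007, 0], [0, 0, 0]],
    [[0, 0.007, 0], [0, 0, 0]],
    [[0, 0.007, 0], [0, 0, 0]],
    [[0, 0.007, 0], [0, 0, 0]],
    [[0, 0.007, 0], [0, 0, 0]],
    [[0, 0.007, 0], [0, 0, 0]],
    [[0, 0.006, 0], [0, 0, 0]],
    [[0, 0, 0], [0, 0, 0]],
    [[0, 0, 0], [0, 0, 0]]
  ]
}}

```text
t: 17.15
eef_pos: [0.5302, 0.138, 0.024]
tool_rot: [-0.568, 0.568, -0.421, 0.421]
contact_force: [0.6, 1.2, 0.7]
gripper_width: 0.999
```

Run:
```python
from h import *
x,R=tool(); print(x); delta([.5292,.1392,.024],-73.1); o=get_obs();print(o['gripper_width'],o['contact_force'])
c=read_camera("side"); save("s8.png",cv2.resize(c["color"][150:215,245:325],(640,520),interpolation=cv2.INTER_CUBIC))
```

```text
[0.53023301 0.13803912 0.02404288]
shift tool now(mm) [-1.4  0.  -0.7] after turn(mm) [-1.4  0.  -0.7] turn(deg) [ 0.04 -0.01  0.01]
0.9987890523883473 [0.55067787 1.16079511 0.68035368]
```

View pics/s8.png

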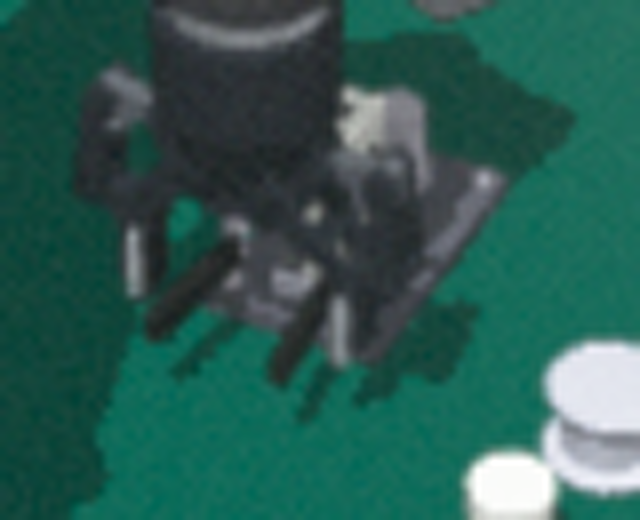

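Both grips are between the fingers. I'll squeeze in steps at the lowest grip force.

Call:
{"op": "play_rows", "data": {
  "increments": [
    [[0, 0, 0], [0, 0, 0]],
    [[0, 0, 0], [0, 0, 0]],
    [[0, 0, 0], [0, 0, 0]],
    [[0, 0, 0], [0, 0, 0]],
    [[0, 0, 0], [0, 0, 0]]
  ],
  "gripper": 0.058,
  "grip_force": 20
}}

```text
t: 17.62
eef_pos: [0.5308, 0.1383, 0.0248]
tool_rot: [0.568, -0.568, 0.421, -0.421]
contact_force: [-0.0, -0.3, 2.7]
gripper_width: 0.679
```

Call:
{"op": "play_rows", "data": {
  "increments": [
    [[0, 0, 0], [0, 0, 0]],
    [[0, 0, 0], [0, 0, 0]],
    [[0, 0, 0], [0, 0, 0]]
  ],
  "gripper": 0.052
}}

```text
t: 17.87
eef_pos: [0.5307, 0.1383, 0.0245]
tool_rot: [0.568, -0.568, 0.421, -0.421]
contact_force: [-0.1, 0.2, 1.7]
gripper_width: 0.612
```

Call:
{"op": "play_rows", "data": {
  "increments": [
    [[0, 0, 0], [0, 0, 0]],
    [[0, 0, 0], [0, 0, 0]],
    [[0, 0, 0], [0, 0, 0]]
  ],
  "gripper": 0.047
}}

```text
t: 18.12
eef_pos: [0.5305, 0.1383, 0.0244]
tool_rot: [0.568, -0.568, 0.421, -0.421]
contact_force: [-0.4, 0.9, 3.2]
gripper_width: 0.551
```

Call:
{"op": "play_rows", "data": {
  "increments": [
    [[0, 0, 0], [0, 0, 0]],
    [[0, 0, 0], [0, 0, 0]],
    [[0, 0, 0], [0, 0, 0]]
  ],
  "gripper": 0.044
}}

```text
t: 18.37
eef_pos: [0.5305, 0.1382, 0.0245]
tool_rot: [0.568, -0.568, 0.421, -0.421]
contact_force: [-0.6, -0.6, 4.6]
gripper_width: 0.514
```

Call:
{"op": "play_rows", "data": {
  "increments": [
    [[0, 0, 0], [0, 0, 0]],
    [[0, 0, 0], [0, 0, 0]],
    [[0, 0, 0], [0, 0, 0]]
  ],
  "gripper": 0.042
}}

```text
t: 18.62
eef_pos: [0.5304, 0.1382, 0.0246]
tool_rot: [0.568, -0.568, 0.421, -0.421]
contact_force: [-0.4, -0.2, 5.2]
gripper_width: 0.491
```

Call:
{"op": "play_rows", "data": {
  "increments": [
    [[0, 0, 0], [0, 0, 0]],
    [[0, 0, 0], [0, 0, 0]],
    [[0, 0, 0], [0, 0, 0]]
  ],
  "gripper": 0.04
}}

```text
t: 18.87
eef_pos: [0.5303, 0.1381, 0.0247]
tool_rot: [0.568, -0.568, 0.421, -0.421]
contact_force: [-1.8, -0.5, 8.7]
gripper_width: 0.469
```

Call:
{"op": "play_rows", "data": {
  "increments": [
    [[0, 0, 0], [0, 0, 0]],
    [[0, 0, 0], [0, 0, 0]],
    [[0, 0, 0], [0, 0, 0]]
  ],
  "gripper": 0.038
}}

```text
t: 19.12
eef_pos: [0.5303, 0.138, 0.0248]
tool_rot: [-0.568, 0.568, -0.421, 0.421]
contact_force: [-2.3, -0.9, 10.8]
gripper_width: 0.443
```

Call:
{"op": "play_rows", "data": {
  "increments": [
    [[0, 0, 0], [0, 0, 0]],
    [[0, 0, 0], [0, 0, 0]],
    [[0, 0, 0], [0, 0, 0]]
  ],
  "gripper": 0.036
}}

```text
t: 19.37
eef_pos: [0.5302, 0.138, 0.0249]
tool_rot: [-0.568, 0.568, -0.421, 0.421]
contact_force: [-2.9, -1.5, 11.2]
gripper_width: 0.427
```

Call:
{"op": "play_rows", "data": {
  "increments": [
    [[0, 0, 0], [0, 0, 0]],
    [[0, 0, 0], [0, 0, 0]],
    [[0, 0, 0], [0, 0, 0]]
  ],
  "gripper": 0.034
}}

```text
t: 19.62
eef_pos: [0.5302, 0.138, 0.0249]
tool_rot: [-0.568, 0.568, -0.421, 0.421]
contact_force: [-3.9, -0.7, 12.2]
gripper_width: 0.399
```

Call:
{"op": "play_rows", "data": {
  "increments": [
    [[0, 0, 0], [0, 0, 0]],
    [[0, 0, 0], [0, 0, 0]],
    [[0, 0, 0], [0, 0, 0]]
  ],
  "gripper": 0.032
}}

```text
t: 19.87
eef_pos: [0.5303, 0.1379, 0.0246]
tool_rot: [-0.568, 0.568, -0.421, 0.421]
contact_force: [-0.8, -0.9, 6.8]
gripper_width: 0.374
```

Call:
{"op": "play_rows", "data": {
  "increments": [
    [[0, 0, 0], [0, 0, 0]],
    [[0, 0, 0], [0, 0, 0]],
    [[0, 0, 0], [0, 0, 0]]
  ],
  "gripper": 0.03
}}

```text
t: 20.12
eef_pos: [0.5303, 0.138, 0.0243]
tool_rot: [-0.568, 0.568, -0.421, 0.421]
contact_force: [-0.8, -0.8, 3.4]
gripper_width: 0.353
```

Call:
{"op": "play_rows", "data": {
  "increments": [
    [[0, 0, 0], [0, 0, 0]],
    [[0, 0, 0], [0, 0, 0]],
    [[0, 0, 0], [0, 0, 0]]
  ],
  "gripper": 0.028
}}

```text
t: 20.37
eef_pos: [0.5302, 0.1381, 0.0244]
tool_rot: [-0.568, 0.568, -0.421, 0.421]
contact_force: [-1.6, -1.6, 4.4]
gripper_width: 0.332
```

Call:
{"op": "play_rows", "data": {
  "increments": [
    [[0, 0, 0], [0, 0, 0]],
    [[0, 0, 0], [0, 0, 0]],
    [[0, 0, 0], [0, 0, 0]]
  ],
  "gripper": 0.026
}}

```text
t: 20.62
eef_pos: [0.5302, 0.1381, 0.0245]
tool_rot: [-0.568, 0.568, -0.421, 0.421]
contact_force: [-1.6, -1.4, 7.9]
gripper_width: 0.304
```

Call:
{"op": "play_rows", "data": {
  "increments": [
    [[0, 0, 0], [0, 0, 0]],
    [[0, 0, 0], [0, 0, 0]],
    [[0, 0, 0], [0, 0, 0]]
  ],
  "gripper": 0.025
}}

```text
t: 20.87
eef_pos: [0.5301, 0.1381, 0.0246]
tool_rot: [-0.568, 0.568, -0.421, 0.421]
contact_force: [-2.7, -1.3, 7.4]
gripper_width: 0.299
```

Call:
{"op": "play_rows", "data": {
  "increments": [
    [[0, 0, 0], [0, 0, 0]],
    [[0, 0, 0], [0, 0, 0]],
    [[0, 0, 0], [0, 0, 0]]
  ],
  "gripper": 0.0235
}}

```text
t: 21.12
eef_pos: [0.5301, 0.138, 0.0246]
tool_rot: [-0.568, 0.568, -0.421, 0.421]
contact_force: [-2.7, -1.7, 8.0]
gripper_width: 0.305
```

It stalled at about 26 mm (within the 20–31 mm given for a shut case), after the force peaked at 34 mm and dropped. That means the cover clicked. I'll let the handles open gently.

Call:
{"op": "play_rows", "data": {
  "increments": [
    [[0, 0, 0], [0, 0, 0]],
    [[0, 0, 0], [0, 0, 0]],
    [[0, 0, 0], [0, 0, 0]]
  ],
  "gripper": 0.034
}}

```text
t: 21.37
eef_pos: [0.5303, 0.1384, 0.0242]
tool_rot: [-0.568, 0.568, -0.421, 0.421]
contact_force: [-0.3, -0.9, 0.6]
gripper_width: 0.397
```

Call:
{"op": "play_rows", "data": {
  "increments": [
    [[0, 0, 0], [0, 0, 0]],
    [[0, 0, 0], [0, 0, 0]],
    [[0, 0, 0], [0, 0, 0]]
  ],
  "gripper": 0.046
}}

```text
t: 21.62
eef_pos: [0.5304, 0.1385, 0.0242]
tool_rot: [-0.568, 0.568, -0.421, 0.421]
contact_force: [1.3, 0.0, -2.2]
gripper_width: 0.539
```

Call:
{"op": "play_rows", "data": {
  "increments": [
    [[0, 0, 0], [0, 0, 0]],
    [[0, 0, 0], [0, 0, 0]],
    [[0, 0, 0], [0, 0, 0]]
  ],
  "gripper": 0.058
}}

```text
t: 21.87
eef_pos: [0.5303, 0.1383, 0.0243]
tool_rot: [-0.568, 0.568, -0.421, 0.421]
contact_force: [1.0, -0.0, -3.1]
gripper_width: 0.681
```

Call:
{"op": "play_rows", "data": {
  "increments": [
    [[0, 0, 0], [0, 0, 0]],
    [[0, 0, 0], [0, 0, 0]],
    [[0, 0, 0], [0, 0, 0]],
    [[0, 0, 0], [0, 0, 0]],
    [[0, 0, 0], [0, 0, 0]]
  ],
  "gripper": 0.0854
}}

```text
t: 22.28
eef_pos: [0.5303, 0.1382, 0.0244]
tool_rot: [-0.568, 0.568, -0.421, 0.421]
contact_force: [0.0, -0.6, -0.7]
gripper_width: 0.998
```

Call:
{"op": "play_rows", "data": {
  "increments": [
    [[0, -0.005, 0], [0, 0, 0]],
    [[0, -0.007, 0], [0, 0, 0]],
    [[0, -0.01, 0], [0, 0, 0]],
    [[0, -0.012, 0], [0, 0, 0]],
    [[0, -0.012, 0], [0, 0, 0]],
    [[0, -0.012, 0], [0, 0, 0]],
    [[0, -0.012, 0], [0, 0, 0]],
    [[0, -0.012, 0], [0, 0, 0]],
    [[0, -0.012, 0], [0, 0, 0]],
    [[0, -0.012, 0], [0, 0, 0]],
    [[0, -0.012, 0], [0, 0, 0]],
    [[0, -0.012, 0], [0, 0, 0]],
    [[0, -0.012, 0], [0, 0, 0]],
    [[0, -0.012, 0], [0, 0, 0]],
    [[0, -0.012, 0], [0, 0, 0]],
    [[0, 0, 0], [0, 0, 0]],
    [[0, 0, 0], [0, 0, 0]]
  ]
}}

```text
t: 23.7
eef_pos: [0.5308, 0.1385, 0.191]
tool_rot: [0.569, -0.568, 0.421, -0.421]
contact_force: [-0.5, 0.1, -0.6]
gripper_width: 0.999
```

Run:
```python
from h import *
x,R=tool(); print(x,get_obs()['contact_force'])
c=read_camera("side"); W=cloud(c)
n=np.array([.601,.161,0]); a=np.radians(16.9); e=np.array([np.cos(a),np.sin(a),0])
B=np.stack([e,[-e[1],e[0],0],[0,0,1]]).T
for C in(dict(np.load("s7.npz")),c):
  Q=(cloud(C)-n)@B
  k=Q[(abs(Q[...,0])<.03)&(abs(Q[...,1])<.04)&(Q[...,2]>.085)&(Q[...,2]<.104)]; print("case",len(k),k.mean(0).round(4),k.min(0).round(4),k.max(0).round(4))
  m=(Q[...,0]>-.095)&(Q[...,0]<-.055)&(abs(Q[...,1])<.045)&(Q[...,2]>.048)&(Q[...,2]<.062); k=Q[m]; print("grips",[k[k[:,1]*s>0].mean(0).round(4) for s in(-1,1)])
save("s9.png",np.hstack([cv2.resize(C["color"][150:215,255:320],(390,390),interpolation=cv2.INTER_CUBIC) for C in(dict(np.load("s7.npz")),c)]))
```

```text
[0.53075868 0.13846437 0.19104818] [-0.48793096  0.05143966 -0.57860666]
case 82 [-0.0029 -0.0062  0.094 ] [-0.0234 -0.0215  0.086 ] [0.0174 0.0161 0.1014]
grips [array([-0.0779, -0.0303,  0.0512]), array([-0.0759,  0.0219,  0.0521])]
case 72 [-0.0032 -0.0055  0.094 ] [-0.0193 -0.0175  0.086 ] [0.0185 0.0118 0.1023]
grips [array([-0.0749, -0.0302,  0.0526]), array([-0.0758,  0.0223,  0.0514])]
```

View pics/s9.png

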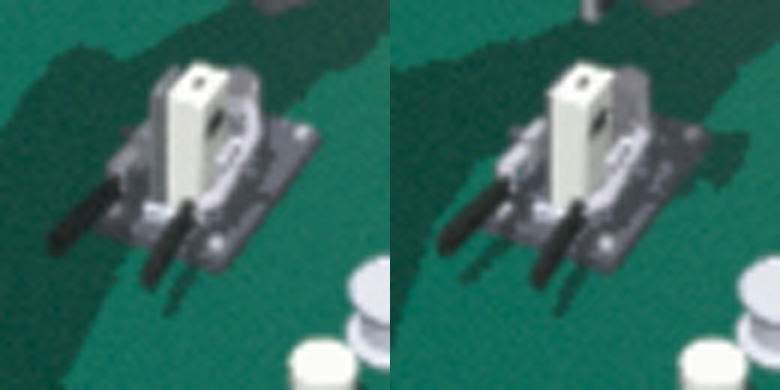

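The grey cover strip left of the shell has all but gone, the handles are back at their open positions, and the case is upright in the nest. Handing in.

```bash
python3 -c "
from h import *
print(hand_in())"
```

```text
the job is handed in; nothing more can be done
None
```

I stood the case in the nest, clicked its cover shut with the pliers, let the handles spring open and handed the job in. The robot clock read about 24 s of the 58 s allowed, and no verdict was reported.

- **Placing:** I gripped the shell by its narrow sides and set it down with the cover towards the +y jaw. It touched the nest floor at the expected height.
- **Squeezing:** I closed the grips in small steps at the lowest grip force, 20 N. The sensed tool force built up until the fingers were 34 mm apart, then dropped. The fingers stopped at about 26 mm, within the 20 to 31 mm expected for a shut case.
- **Last camera check:** The cover is nearly flush with the shell and the case stands upright. Both grips are back at their open positions to within 0.5 mm, and the gripper is clear above the bench.
- **Disagreement:** In the side camera the case measures about 3 mm off along the nest's x. It read the same before and after the squeeze. I put this down to camera bias, because the stops leave only 2.5 mm of play.
- **Not measured:** I judged the cover's latched depth by eye and from the squeeze force. I did not re-check the bystanders' positions after the job; nothing the arm did came near them.

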